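Load the overlock thread stand

ROBOT

A 6-joint arm with a two-finger parallel gripper is mounted at the origin on the work surface. World frame = base frame: x ahead of the robot, y to its left, z up, the work surface at z = 0. Lengths are in m, angles in rad, forces in N, time in s.
With the tool pointing down it reaches from about 0.375 to 0.975 m from the base axis. Payload 3.8 kg.
Tool frame: the origin (TCP) lies on the centre line of the jaws, within the pads' length; the fingertips stand 25 mm ahead of it and the grasp point (between the pads) lies 6 mm ahead of it; z points along the fingers, y is the line along which they close (so a half turn about z gives the same grasp; the last joint's range is limited). The gripper opens to 85 mm and grips with 20 to 120 N. Pads are 22 mm wide; open, the fingers measure 114 mm over their backs; the gripper's body (76 mm by 85 mm) begins 54 mm behind the grasp point. The pads swing forward as they close: fully open they stand 13 mm farther back than shut.
Start: joints at [-1.212, 0.264, 1.604, -0, 1.274, -0.037], TCP at [0.26, -0.623, 0.256] pointing down, gripper open.
Joint ranges: [-2.63, 2.63], [-0.94, 2.18], [0.31, 2.57], [-1.31, 4.45], [0, 2.66], [-2.55, 2.55]. Speed limits (rad/s): [2.57, 2.57, 3.14, 3.14, 3.14, 3.14].

INTERFACE

Orientations are given as a rotation vector (axis times angle).
In Python, from workcell import bot gives the robot as it stands. The module is installed in compiled form; this text tells all that it offers.
- The arm moves only by the tool play_rows, never from a script. Its argument "commands" is a list that holds one entry, the list of rows, each a list of 7 numbers: the shift along the tool's x, y, z as a fraction of full scale, then the turn, a rotation vector about the tool's x, y, z as a fraction of full scale, then the closure, from -1 (fully open) to 1 (shut). A call has 1 to 8 rows; each row is the pose to reach, as a shift and turn from the pose commanded when the call began, along the tool's axes at that moment, turning the shorter way round; what a row does not reach only later rows make up. Full scale, the value 1, is 60 cm for a shift and 180 degrees for a turn. A row lasts 1/10 s, in which the tool goes at most 50 mm and 8.59 degrees, less where a joint would pass 70% of its speed; a pose out of reach is approached as far as the arm can. A call with a number of a shift or a turn outside -1 to 1 is refused whole. A call with a gripper value outside its range is refused whole. The fingers move at their own pace and stop on an object; "force" is the grip in N (left out, the last holds). Time passes only in rows, so rows that repeat a pose let the fingers close. It gives the time, the measured TCP pose, the force, the opening and the grip force at its end, in the units of the state.
- bot.read_state(): the state, without advancing time (a new reading comes with each control period).
- bot.read_camera(name): name is "side" or "top" or "wrist"; returns the picture (420x560x3 uint8, blue, green, red); there is no depth.
- bot.camera_params(name): a dict with "fov_y" (degrees; the focal length in pixels is half the picture's height over the tangent of half this angle, whatever the lens; pixels are square), "cx", "cy" (the principal point, pixels), "rvec" (rotation vector, rad) and "tvec" (3), from world to camera coordinates, as OpenCV has them. Camera axes: x right, y down, z forward; pixel columns grow to the right and rows downward; lengths in m; the calibration is good to about 2 mm. A picture is of the moment at which its call begins: read the wrist's pose just before it. camera_params takes no time and is no camera call; for the wrist camera it gives the pose at the moment of the call.
- bot.finish_job(): hands the job in; it is judged then, once.
The state is a dict: "time": time; "q": joint angles; "joint_vel": joint speeds; "joint_torque": joint torques, N m; "tool_pos": TCP position; "tcp_rot": TCP orientation; "wrist_force": force on the tool from outside, world axes, zero at the start; "torque": the same for the moment, N m; "width": opening from 0.0 (shut) to 1.0 (fully open); "grip_force": force on a finger pad.
Only numpy, scipy, OpenCV 4.12 (cv2) and the standard library are available. Lean on these libraries where they do the work, as an engineer would, in place of code of your own. Each camera call takes 0.05 s, during which the arm holds its last target. There are 200 camera calls.

TASK

Load the thread stand for a four-thread seam: the cream cone is already on one of its four pins; leave it there. Put the red cone on the pin beside it in the same row (rows run left to right), and fill the other row with the blue cone straight behind or in front of the cream one and the small black spool straight behind or in front of the red one. Every thread goes right down on its pin, narrow end up, and the yellow spool cap goes over the pin on top of the black spool, hub up.

Things in the scene. Friction and masses are not known exactly. Their poses are not given: they have to be found in the camera images.
- stand: dark grey thread stand, fixed, turned up to 20 degrees: plate 225 mm deep, 200 mm wide, top 20 mm above the table; at its rear edge a mast socket 25 mm above the plate. Origin at table height, midway between the pins; x from front row to back row (away from the robot), y left along the rows. Pins at x -65 (front) / +65 mm (back), y +55 (left) / -55 mm (right). Felt rings add no height.
- pin_front_left: the stand's front left pin (left and right as the robot sees them; front row = nearer the robot), fixed and upright. Origin on its axis at its foot, on the plate, 20 mm above the table. Steel, 6 mm in diameter, pointed tip 102 mm above the origin; at its foot a white centring boss 15 mm in diameter, tapering to the pin within 22 mm. Axes as the stand's.
- pin_front_right: the stand's front right pin (left and right as the robot sees them; front row = nearer the robot), fixed and upright. Origin on its axis at its foot, on the plate, 20 mm above the table. Steel, 6 mm in diameter, pointed tip 102 mm above the origin; at its foot a white centring boss 15 mm in diameter, tapering to the pin within 22 mm. Axes as the stand's.
- pin_back_left: the stand's back left pin (left and right as the robot sees them; front row = nearer the robot), fixed and upright. Origin on its axis at its foot, on the plate, 20 mm above the table. Steel, 6 mm in diameter, pointed tip 102 mm above the origin; at its foot a white centring boss 15 mm in diameter, tapering to the pin within 22 mm. Axes as the stand's.
- pin_back_right: the stand's back right pin (left and right as the robot sees them; front row = nearer the robot), fixed and upright. Origin on its axis at its foot, on the plate, 20 mm above the table. Steel, 6 mm in diameter, pointed tip 102 mm above the origin; at its foot a white centring boss 15 mm in diameter, tapering to the pin within 22 mm. Axes as the stand's.
- cream_mid (a point): centre (on the axis, half-way up) of the cream (pale yellow) thread cone: 90 mm tall, 60 mm in diameter at the foot, tapering to 46 mm at the top; z along the axis to the narrow end. The bore runs through, 34 mm wide at the foot, 20 mm at the top. 0.12 kg; grasp across its upper half. Starts on any one of the four pins, whose tip stands 12 mm out of its top.
- red_mid (a point): centre (on the axis, half-way up) of the red thread cone: 90 mm tall, 60 mm in diameter at the foot, tapering to 46 mm at the top; z along the axis to the narrow end. The bore runs through, 34 mm wide at the foot, 20 mm at the top. 0.12 kg; grasp across its upper half. It starts upright on the table.
- blue_mid (a point): centre (on the axis, half-way up) of the blue thread cone: 90 mm tall, 60 mm in diameter at the foot, tapering to 46 mm at the top; z along the axis to the narrow end. The bore runs through, 34 mm wide at the foot, 20 mm at the top. 0.12 kg; grasp across its upper half. It starts upright on the table. (A green cone of the same shape is not needed.)
- black_mid (a point): centre (on the axis, half-way up) of the black thread spool: a straight cylinder 66 mm tall and 44 mm in diameter with grey ends, z along its axis, with a bore 22 mm in diameter right through. About 0.06 kg, rigid. It starts upright on the table.
- cap_mid (a point): centre (on the axis, half-way up) of the yellow spool cap, 28 mm tall: flange 50 mm in diameter, 4 mm thick, at the bottom, and a round hub 26 mm in diameter to grasp; hole 18 mm wide right through; z along the axis, hub up; 20 g. Starts flange down on the table. On the seated spool its flange rests 86 mm above the table and the pin stands 8 mm out of the hub.
Not all that is in view belongs to the job. Leave any purple look-alike of the part that bears cap_mid alone.

How it is judged:
By the outcome, as a careful person would: the job done as asked, in the order asked, and still so for the second after the job is handed in, with the robot touching nothing.
It also fails if it takes over 112 s, if anything falls off the work surface, if the arm or the gripper's body presses on something with over 40 N, if the wrist force passes 120 N, or if a joint passes its speed limit or range.

## Working session

There is one attempt and no reset: what is moved stays moved. The work goes in short steps, Python scripts to look and compute and a tool call to move; the robot and the scene stay as the last step left them, time stands still between calls to the robot, and variables do not carry over. Pictures are saved under pics/ and viewed, at most 14 in all, crops included, and the job is handed in when it is done.

Besides the shell and the picture viewer there is one more tool, called after "Emit:" as name([rows], argument=value, ...), one row to a line, values as JSON. play_rows: Moves the arm, as the interface text tells. Its arguments: {"type":"object","properties":{"commands":{"type":"array"},"force":{"type":"number"}},"required":["commands"]}

```bash
mkdir -p pics; python3 - <<'E'
from workcell import bot
import cv2
print(bot.read_state())
for n in("top","side"):
    cv2.imwrite(f"pics/{n}0.png",bot.read_camera(n)); print(n,bot.camera_params(n))
print(bot.camera_params("wrist"))
E
```

```text
{'time': 0.0, 'q': array([-1.21191329e+00,  2.64788431e-01,  1.60537734e+00,  6.44636810e-05,
        1.27373431e+00, -3.69054534e-02]), 'joint_vel': array([ 0.00103562,  0.00039915,  0.00053875, -0.00062526,  0.00030703,
        0.00087137]), 'joint_torque': array([ 2.53276939e-04, -5.15117097e+01, -3.67309678e+01, -2.48438819e-04,
        1.28135699e-02, -1.78984465e-05]), 'tool_pos': array([ 0.26000852, -0.62216852,  0.25493642]), 'tcp_rot': array([-3.07804041e+00, -6.17174289e-01,  4.85092900e-04]), 'wrist_force': array([0.54949976, 0.56346622, 0.37404965]), 'torque': array([-0.02093146, -0.03721719, -0.01706594]), 'grip_force': 0.0, 'width': 0.9994571633799373}
top {'fov_y': 49.49661402475188, 'cx': 281.9951394362301, 'cy': 209.66736093527697, 'rvec': array([ 2.18143641, -2.1408845 ,  0.12276711]), 'tvec': array([-0.03331925,  0.5322041 ,  1.10568507])}
side {'fov_y': 42.31507458480264, 'cx': 283.0286059338712, 'cy': 210.02174788958132, 'rvec': array([ 0.78756705, -2.37325787,  1.34109249]), 'tvec': array([0.41077559, 0.25735402, 0.77804123])}
{'fov_y': 69.71936932675726, 'cx': 279.53027499875, 'cy': 206.38436924731167, 'rvec': array([-2.37616572,  1.58133127,  0.26718657]), 'tvec': array([-0.67454402, -0.04346203,  0.38090674])}
```

View pics/top0.png

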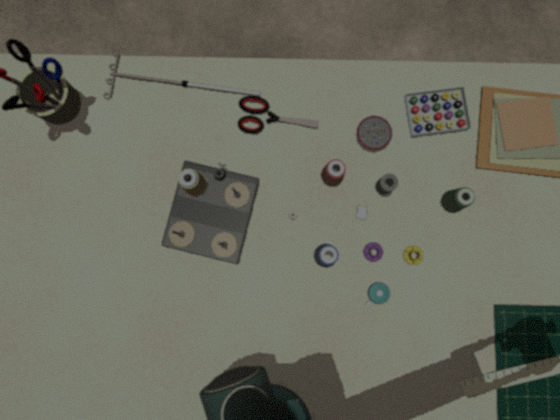

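View pics/side0.png

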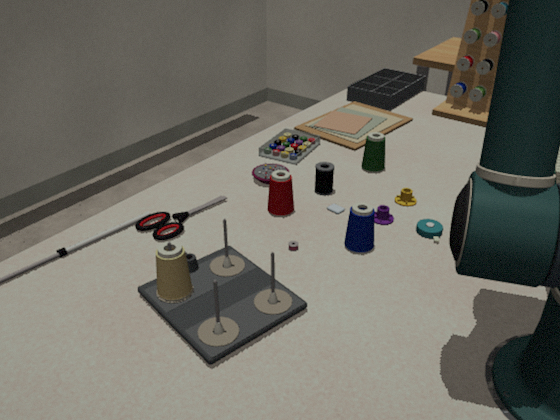

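Top picture: the stand is at about (210,212), with cream at its back-left pin (189,179). So red goes back-right, blue front-left and black front-right. Candidates: red cone (334,172), though the red pincushion (374,133) is not a cone. Blue cone (326,255), black spool (387,184), and the green cone (459,198) that isn't needed. Yellow cap (413,255), with the purple look-alike at (373,252). I'll check in a close crop.

```bash
python3 - <<'E'
import cv2
t=cv2.imread("pics/top0.png"); s=cv2.imread("pics/side0.png")
def up(a):
    return cv2.convertScaleAbs(a,alpha=1.5,beta=20)
a=cv2.resize(up(t[150:275,155:275]),None,fx=4,fy=4,interpolation=cv2.INTER_CUBIC)
b=cv2.resize(up(t[150:275,310:430]),None,fx=4,fy=4,interpolation=cv2.INTER_CUBIC)[:, :316]
b=cv2.resize(up(t[150:275,310:430]),None,fx=2.6,fy=4,interpolation=cv2.INTER_CUBIC)
c=cv2.hconcat([a,b]);print(c.shape)
cv2.imwrite("pics/c1.png",c)
d=cv2.resize(s[150:360,130:430],None,fx=2.66,fy=2.66,interpolation=cv2.INTER_CUBIC)
cv2.imwrite("pics/c2.png",d);print(d.shape)
E
```

```text
(500, 792, 3)
(559, 798, 3)
```

View pics/c1.png

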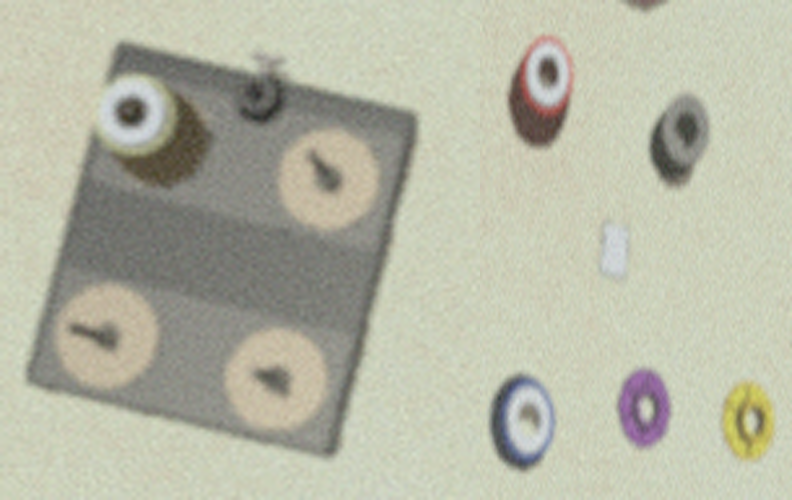

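View pics/c2.png

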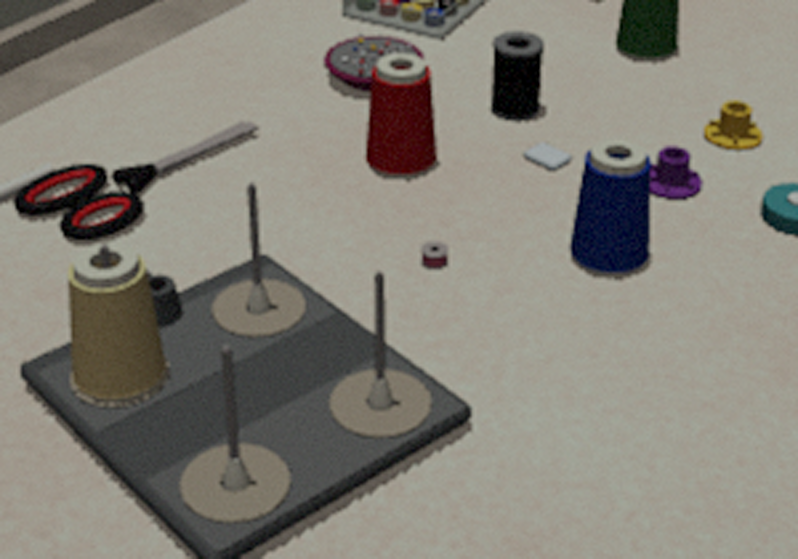

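The crops confirm the choice: yellow cap at crop (748,421), purple look-alike at (644,408), red at (548,73), blue at (527,419), black at (686,128). Next, the positions.

```bash
cat > h.py <<'E'
from workcell import bot
import numpy as np, cv2, json
from scipy.optimize import least_squares
from scipy.spatial.transform import Rotation as Ro
def cam(n):
    p=bot.camera_params(n); f=210/np.tan(np.radians(p["fov_y"]/2))
    return cv2.Rodrigues(p["rvec"])[0],p["tvec"],np.array([[f,0,p["cx"]],[0,f,p["cy"]],[0,0,1]])
def proj(c,P):
    R,t,K=c; q=(np.atleast_2d(P)@R.T+t)@K.T; return q[:,:2]/q[:,2:]
def ray(c,uv,z):
    R,t,K=c; d=R.T@np.linalg.solve(K,[*uv,1]); o=-R.T@t; return o+d*(z-o[2])/d[2]
E
python3 - <<'E'
from h import *
T,S=cam("top"),cam("side")
a=lambda X,Y:(155+(X+.5)/4-.5,150+(Y+.5)/4-.5)
b=lambda X,Y:(310+(X-480+.5)/2.6-.5,150+(Y+.5)/4-.5)
s=lambda X,Y:(130+(X+.5)/2.66-.5,150+(Y+.5)/2.66-.5)
for n,t_,s_,z in [("red",(548,73),(403,66),.09),("blue",(527,419),(619,157),.09),("black",(686,128),(519,42),.066),("cap",(750,421),(739,106),.028)]:
    A,B=ray(T,b(*t_),z),ray(S,s(*s_),z); print(n,A.round(4),B.round(4),np.hypot(*A[:2]).round(3))
L={"p":[(-65,55,20),(-65,-55,20),(65,-55,20)]}
obs=[(T,a(329,178),(65,-55,20)),(T,a(106,335),(-65,55,20)),(T,a(276,379),(-65,-55,20)),
(S,s(259,306),(65,-55,20)),(S,s(381,402),(-65,-55,20)),(S,s(235,482),(-65,55,20)),
(S,s(252,186),(65,-55,122)),(S,s(379,274),(-65,-55,122)),(S,s(228,349),(-65,55,122)),(T,a(132,110),(65,55,110)),(S,s(107,266),(65,55,110))]
W=lambda v,P:np.array([v[0]+np.cos(v[2])*P[0]-np.sin(v[2])*P[1],v[1]+np.sin(v[2])*P[0]+np.cos(v[2])*P[1],P[2]*1e0])
f=lambda v:np.concatenate([proj(c,W(v,np.array(P)/1000))[0]-o for c,o,P in obs])
r=least_squares(f,[.55,.1,0]);print(r.x,np.degrees(r.x[2]),r.fun.reshape(-1,2).round(1).tolist())
for k,P in dict(FL=(-65,55),FR=(-65,-55),BL=(65,55),BR=(65,-55)).items(): print(k,W(r.x,np.array([*P,20])/1000).round(4))
for n in"FL","FR","BR": pass
st=bot.read_state();print(Ro.from_rotvec(st["tcp_rot"]).as_matrix().round(3))
E
```

```text
red [ 0.6288 -0.1502  0.09  ] [ 0.6252 -0.1464  0.09  ] 0.646
blue [ 0.4227 -0.1324  0.09  ] [ 0.4181 -0.1268  0.09  ] 0.443
black [ 0.6022 -0.2823  0.066 ] [ 0.6    -0.2797  0.066 ] 0.665
cap [ 0.4267 -0.3505  0.028 ] [ 0.4253 -0.3557  0.028 ] 0.552
[ 0.51808552  0.16127399 -0.22119489] -12.673533632990443 [[-0.8, 0.7], [-0.5, 1.1], [-0.5, 0.6], [0.0, 0.6], [-0.2, 0.3], [0.5, 0.5], [-0.1, -1.6], [0.3, -1.3], [-0.7, -1.2], [-0.9, 1.0], [-0.5, -2.3]]
FL [0.4667 0.2292 0.02  ]
FR [0.4426 0.1219 0.02  ]
BL [0.5936 0.2007 0.02  ]
BR [0.5694 0.0934 0.02  ]
[[ 0.923  0.386 -0.001]
 [ 0.386 -0.923  0.002]
 [ 0.    -0.002 -1.   ]]
```

Emit:
play_rows([
  [[0.8695, -0.493, 0.042, 0, 0, 0, -1], [0.8695, -0.493, 0.042, 0, 0, 0, -1], [0.8695, -0.493, 0.042, 0, 0, 0, -1], [0.8695, -0.493, 0.042, 0, 0, 0, -1], [0.8695, -0.493, 0.042, 0, 0, 0, -1], [0.8695, -0.493, 0.042, 0, 0, 0, -1], [0.8695, -0.493, 0.042, 0, 0, 0, -1], [0.8695, -0.493, 0.042, 0, 0, 0, -1]],
], force=40)

```text
time: 0.9
tool_pos: [0.5056, -0.3049, 0.239]
tcp_rot: [-3.08, -0.617, 0.001]
wrist_force: [0.4, -0.5, 0.3]
width: 0.999
grip_force: 0.0
```

```bash
cat >> h.py <<'E'
def go(*targets):
    s=bot.read_state(); R=Ro.from_rotvec(s["tcp_rot"]).as_matrix()
    print("t",round(s["time"],2),"pos",s["tool_pos"].round(4),"F",s["wrist_force"].round(1),"w",round(s["width"],3),"g",round(s["grip_force"],1))
    for T in targets: print(T,"->",(R.T@(np.array(T)-s["tool_pos"])/.6).round(4), "rows",round(np.linalg.norm(np.array(T)-s["tool_pos"])/.05,1))
    want=np.array([[.9226,.3857,0],[.3857,-.9226,0],[0,0,-1]])
    print("turn",(Ro.from_matrix(R.T@want).as_rotvec()/np.pi).round(4))
E
python3 -c "
from h import *
go((.627,-.148,.23))"
```

```text
t 0.9 pos [ 0.5056 -0.3049  0.239 ] F [ 0.4 -0.5  0.3] w 0.999 g 0.0
(0.627, -0.148, 0.23) -> [ 0.2875 -0.1634  0.0149] rows 4.0
turn [-0.0002  0.0001 -0.0001]
```

Emit:
play_rows([
  [[0.2875, -0.1634, 0.015, 0, 0, 0, -1], [0.2875, -0.1634, 0.015, 0, 0, 0, -1], [0.2875, -0.1634, 0.015, 0, 0, 0, -1], [0.2875, -0.1634, 0.015, 0, 0, 0, -1], [0.2875, -0.1634, 0.015, 0, 0, 0, -1], [0.2875, -0.1634, 0.015, 0, 0, 0, -1]],
])

```text
time: 1.5
tool_pos: [0.6264, -0.1487, 0.2296]
tcp_rot: [-3.079, -0.622, 0.003]
wrist_force: [-0.1, -0.4, -0.0]
width: 0.999
grip_force: 0.0
```

```bash
cat >> h.py <<'E'
def wrist(name):
    c=cam("wrist"); cv2.imwrite(f"pics/{name}.png",bot.read_camera("wrist")); np.savez(f"pics/{name}.npz",R=c[0],t=c[1],K=c[2])
    print("cam at",(-c[0].T@c[1]).round(3)); return c
E
python3 -c "
from h import *
go((.627,-.148,.23)); c=wrist('w1')
for P in [(.627,-.148,.09),(.569,.093,.02),(.601,-.281,.066)]: print(proj(c,P))"
```

```text
t 1.5 pos [ 0.6264 -0.1487  0.2296] F [-0.1 -0.4 -0. ] w 0.999 g 0.0
(0.627, -0.148, 0.23) -> [ 0.0014 -0.0007 -0.0007] rows 0.0
turn [-0.0002  0.0005  0.0009]
cam at [ 0.704 -0.117  0.347]
[[278.41699205 199.38986075]]
[[ 50.52591374 143.72482009]]
[[385.34955168 260.81621474]]
```

View pics/w1.png

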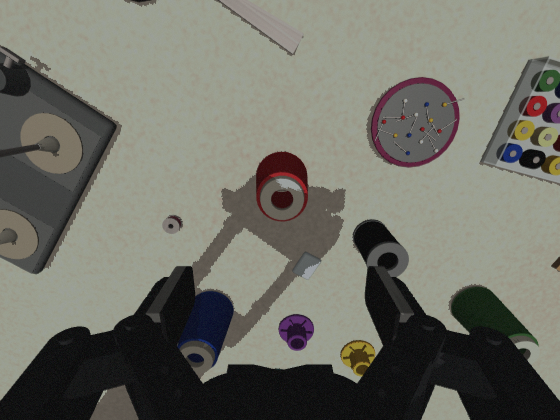

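The wrist picture shows the red cone's top at about (282,197), black's top at (387,262), and the back-right pin foot at (50,145), where it was predicted.

```bash
python3 -c "
from h import *
d=np.load('pics/w1.npz');c=(d['R'],d['t'],d['K'])
for u,z in [((282,197.5),.09),((387,262),.066),((50,145),.025),((359,350),.028)]: print(ray(c,u,z).round(4))
go((.6265,-.1505,.071))"
```

```text
[ 0.6299 -0.1503  0.09  ]
[ 0.6004 -0.2833  0.066 ]
[0.5695 0.0901 0.025 ]
[ 0.4549 -0.3374  0.028 ]
t 1.55 pos [ 0.6259 -0.1498  0.2298] F [-1.9  0.2  0.1] w 1.0 g 0.0
(0.6265, -0.1505, 0.071) -> [0.001  0.0015 0.2646] rows 3.2
turn [-0.0001  0.0005  0.0003]
```

Emit:
play_rows([
  [[0.0043, 0.0031, 0.15, 0, 0, 0, -1], [0.0043, 0.0031, 0.2646, 0, 0, 0, -1], [0.0043, 0.0031, 0.2646, 0, 0, 0, -1], [0.0043, 0.0031, 0.2646, 0, 0, 0, -1], [0.0043, 0.0031, 0.2646, 0, 0, 0, -1], [0.0043, 0.0031, 0.2646, 0, 0, 0, 1], [0.0043, 0.0031, 0.2646, 0, 0, 0, 1], [0.0043, 0.0031, 0.2646, 0, 0, 0, 1]],
], force=40)

```text
time: 2.35
tool_pos: [0.632, -0.1515, 0.0757]
tcp_rot: [3.077, 0.617, 0.009]
wrist_force: [0.1, -0.6, 4.0]
width: 0.574
grip_force: 40.4
```

```bash
python3 -c "
from h import *
go((.629,-.1505,.235))"
```

```text
t 2.35 pos [ 0.632  -0.1515  0.0757] F [ 0.1 -0.6  4. ] w 0.574 g 40.4
(0.629, -0.1505, 0.235) -> [-0.0027 -0.0025 -0.2655] rows 3.2
turn [ 0.0012 -0.0016 -0.0001]
```

Emit:
play_rows([
  [[0, 0, -0.1, 0, 0, 0, 1], [0, 0, -0.2655, 0, 0, 0, 1], [0, 0, -0.2655, 0, 0, 0, 1], [0, 0, -0.2655, 0, 0, 0, 1], [0.02, -0.14, -0.2655, 0, 0, 0, 1], [0.06, -0.4146, -0.2655, 0, 0, 0, 1], [0.06, -0.4146, -0.2655, 0, 0, 0, 1], [0.06, -0.4146, -0.2655, 0, 0, 0, 1]],
])

```text
time: 3.15
tool_pos: [0.5791, 0.0446, 0.2322]
tcp_rot: [3.08, 0.617, 0.003]
wrist_force: [0.7, 0.8, -1.5]
width: 0.567
grip_force: 42.2
```

```bash
python3 -c "
from h import *
go((.5695,.092,.235))"
```

```text
t 3.15 pos [0.5791 0.0446 0.2322] F [ 0.7  0.8 -1.5] w 0.567 g 42.2
(0.5695, 0.092, 0.235) -> [ 0.0157 -0.0791 -0.0047] rows 1.0
turn [ 0.0002 -0.0006 -0.0003]
```

Emit:
play_rows([
  [[0.0157, -0.079, -0.0047, 0, 0, 0, 1], [0.0157, -0.079, -0.0047, 0, 0, 0, 1], [0.0157, -0.079, -0.0047, 0, 0, 0, 1], [0.0157, -0.079, -0.0047, 0, 0, 0, 1]],
])

```text
time: 3.55
tool_pos: [0.5703, 0.0898, 0.2344]
tcp_rot: [3.08, 0.618, 0.002]
wrist_force: [0.8, -1.1, -1.1]
width: 0.569
grip_force: 42.3
```

```bash
python3 -c "
from h import *
go((.5695,.092,.235)); c=wrist('w2'); s=bot.read_state()['tool_pos']
for n,P in dict(FL=(.4667,.2292),FR=(.4426,.1219),BL=(.5936,.2007),BR=(.5694,.0934)).items(): print(n,proj(c,[(*P,.02),(*P,.122)]).round(0).tolist())
print(proj(c,[(s[0],s[1],s[2]+.02)]))"
```

```text
t 3.55 pos [0.5703 0.0898 0.2344] F [ 0.8 -1.1 -1.1] w 0.569 g 42.3
(0.5695, 0.092, 0.235) -> [ 0.0002 -0.0038 -0.001 ] rows 0.0
turn [ 0.0003 -0.0003 -0.    ]
cam at [0.647 0.121 0.352]
FL [[136.0, 215.0], [82.0, 257.0]]
FR [[216.0, 263.0], [194.0, 318.0]]
BL [[191.0, 121.0], [153.0, 130.0]]
BR [[276.0, 180.0], [274.0, 210.0]]
[[279.01318318 324.01159727]]
```

View pics/w2.png

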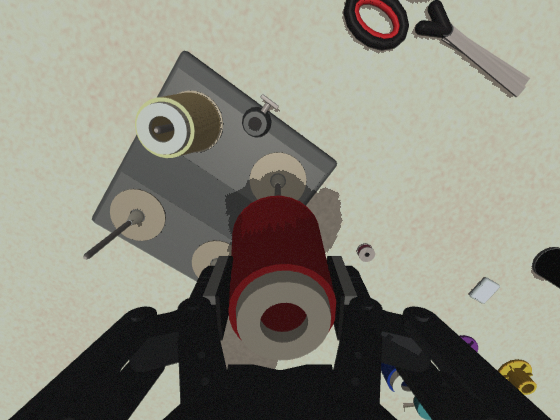

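The wrist picture shows the held red cone upright with its top disc centred at about (284,315). The felt rings are at (138,216) front-left and (278,180) back-right, and the front-left tip is at (86,257), all within 2–4 px of prediction.

```bash
python3 -c "
from h import *
d=np.load('pics/w2.npz');c=(d['R'],d['t'],d['K'])
for u,z in [((138,216),.02),((278,179),.02),((86,257),.122),((163,130),.11),((284,315),.249)]: print(ray(c,u,z).round(4))
go((.5695,.092,.235))"
```

```text
[0.4665 0.2262 0.02  ]
[0.5714 0.0912 0.02  ]
[0.4679 0.226  0.122 ]
[0.5935 0.1975 0.11  ]
[0.5712 0.0876 0.249 ]
t 3.6 pos [0.5703 0.0894 0.2341] F [ 0.4 -0.2 -0.8] w 0.572 g 42.3
(0.5695, 0.092, 0.235) -> [ 0.0005 -0.0045 -0.0014] rows 0.1
turn [ 0.0002 -0.0001 -0.0004]
```

Emit:
play_rows([
  [[0.0005, -0.0056, 0.0, 0, 0, 0, 1], [0.0005, -0.0056, 0.05, 0, 0, 0, 1], [0.0005, -0.0056, 0.1, 0, 0, 0, 1], [0.0005, -0.0056, 0.15, 0, 0, 0, 1], [0.0005, -0.0056, 0.19, 0, 0, 0, 1], [0.0005, -0.0056, 0.215, 0, 0, 0, 1], [0.0005, -0.0056, 0.227, 0, 0, 0, 1], [0.0005, -0.0056, 0.227, 0, 0, 0, 1]],
])

```text
time: 4.4
tool_pos: [0.5693, 0.0932, 0.0975]
tcp_rot: [-3.081, -0.616, 0.0]
wrist_force: [0.3, -0.1, -0.5]
width: 0.57
grip_force: 42.3
```

```bash
python3 -c "
from h import *
go((.5704,.0926,.0957))"
```

```text
t 4.4 pos [0.5693 0.0932 0.0975] F [ 0.3 -0.1 -0.5] w 0.57 g 42.3
(0.5704, 0.0926, 0.0957) -> [0.0013 0.0016 0.0031] rows 0.0
turn [-0.      0.0001 -0.0003]
```

Emit:
play_rows([
  [[0, 0, 0.003, 0, 0, 0, 1], [0, 0, 0.003, 0, 0, 0, 1], [0, 0, 0.003, 0, 0, 0, -1], [0, 0, 0.003, 0, 0, 0, -1], [0, 0, 0.003, 0, 0, 0, -1], [0, 0, -0.1, 0, 0, 0, -1], [0, 0, -0.23, 0, 0, 0, -1], [0, 0, -0.23, 0, 0, 0, -1]],
])

```text
time: 5.2
tool_pos: [0.5695, 0.0937, 0.2386]
tcp_rot: [3.08, 0.618, 0.004]
wrist_force: [0.7, -0.0, 0.2]
width: 0.999
grip_force: 0.0
```

```bash
python3 -c "
from h import *
go((.4215,-.1315,.235)); T=cam('top'); cv2.imwrite('pics/t2.png',bot.read_camera('top'))"
```

```text
t 5.2 pos [0.5695 0.0937 0.2386] F [ 0.7 -0.   0.2] w 0.999 g 0.0
(0.4215, -0.1315, 0.235) -> [-0.3724  0.2512  0.0053] rows 5.4
turn [ 0.0002 -0.0007 -0.    ]
```

Emit:
play_rows([
  [[-0.3724, 0.2512, 0.0053, 0, 0, 0, -1], [-0.3724, 0.2512, 0.0053, 0, 0, 0, -1], [-0.3724, 0.2512, 0.0053, 0, 0, 0, -1], [-0.3724, 0.2512, 0.0053, 0, 0, 0, -1], [-0.3724, 0.2512, 0.0053, 0, 0, 0, -1], [-0.3724, 0.2512, 0.0053, 0, 0, 0, -1], [-0.3724, 0.2512, 0.0053, 0, 0, 0, -1], [-0.3724, 0.2512, 0.0053, 0, 0, 0, -1]],
])

```text
time: 6.05
tool_pos: [0.4211, -0.1317, 0.2327]
tcp_rot: [-3.081, -0.615, -0.002]
wrist_force: [0.0, -0.1, -0.1]
width: 1.003
grip_force: 0.0
```

```bash
python3 -c "
from h import *
go((.4215,-.1315,.235)); c=wrist('w3');print(proj(c,(.4215,-.1315,.09)),proj(c,(.569,.091,.11)))"
```

```text
t 6.05 pos [ 0.4211 -0.1317  0.2327] F [ 0.  -0.1 -0.1] w 1.003 g 0.0
(0.4215, -0.1315, 0.235) -> [ 0.0008  0.     -0.0039] rows 0.0
turn [ 0.     -0.0003 -0.0005]
cam at [ 0.498 -0.1    0.351]
[[278.79466527 199.14907939]] [[  32.61422663 -140.26765923]]
```

View pics/w3.png

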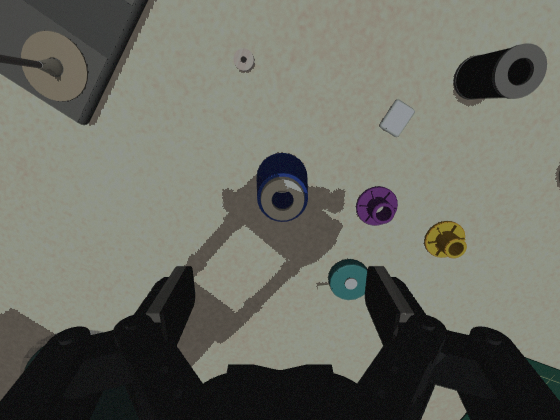

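The wrist picture shows the blue top at (282,198), cap hub top at (455,248), black top at (520,71) and front-right pin foot at (53,66). A low teal bobbin lies at (350,280), below where the fingers will reach.

```bash
python3 -c "
from h import *
d=np.load('pics/w3.npz');c=(d['R'],d['t'],d['K'])
for u,z in [((282,198),.09),((455,248),.028),((520,71),.066),((53,66),.025)]: print(ray(c,u,z).round(4))
go((.4235,-.134,.0755))"
```

```text
[ 0.4236 -0.1338  0.09  ]
[ 0.4275 -0.3556  0.028 ]
[ 0.602  -0.2824  0.066 ]
[0.444  0.1187 0.025 ]
t 6.1 pos [ 0.4214 -0.1312  0.2326] F [-0.1 -0.3 -0.4] w 1.002 g 0.0
(0.4235, -0.134, 0.0755) -> [0.0012 0.0057 0.2619] rows 3.1
turn [-0.     -0.0003 -0.0001]
```

Emit:
play_rows([
  [[0.0012, 0.0057, 0.13, 0, 0, 0, -1], [0.0012, 0.0057, 0.2619, 0, 0, 0, -1], [0.0012, 0.0057, 0.2619, 0, 0, 0, -1], [0.0012, 0.0057, 0.2619, 0, 0, 0, -1], [0.0012, 0.0057, 0.2619, 0, 0, 0, -1], [0.0012, 0.0057, 0.2619, 0, 0, 0, 1], [0.0012, 0.0057, 0.2619, 0, 0, 0, 1], [0.0012, 0.0057, 0.2619, 0, 0, 0, 1]],
], force=40)

```text
time: 6.9
tool_pos: [0.4254, -0.1352, 0.0783]
tcp_rot: [3.078, 0.617, 0.008]
wrist_force: [-0.6, 2.6, 5.6]
width: 0.567
grip_force: 40.2
```

```bash
python3 -c "
from h import *
go((.4235,-.134,.235),(.467,.2265,.235))"
```

```text
t 6.9 pos [ 0.4254 -0.1352  0.0783] F [-0.6  2.6  5.6] w 0.567 g 40.2
(0.4235, -0.134, 0.235) -> [-0.0011 -0.0021 -0.2611] rows 3.1
(0.467, 0.2265, 0.235) -> [ 0.2974 -0.5285 -0.2617] rows 7.9
turn [ 0.0011 -0.0013 -0.    ]
```

Emit:
play_rows([
  [[0, 0, -0.1, 0, 0, 0, 1], [0, 0, -0.2617, 0, 0, 0, 1], [0, 0, -0.2617, 0, 0, 0, 1], [0, 0, -0.2617, 0, 0, 0, 1], [0.15, -0.265, -0.2617, 0, 0, 0, 1], [0.2974, -0.5285, -0.2617, 0, 0, 0, 1], [0.2974, -0.5285, -0.2617, 0, 0, 0, 1], [0.2974, -0.5285, -0.2617, 0, 0, 0, 1]],
])

```text
time: 7.7
tool_pos: [0.4461, 0.0656, 0.233]
tcp_rot: [3.08, 0.616, 0.003]
wrist_force: [0.9, 0.0, -1.9]
width: 0.566
grip_force: 42.9
```

```bash
python3 -c "
from h import *
go((.467,.2265,.235))"
```

```text
t 7.7 pos [0.4461 0.0656 0.233 ] F [ 0.9  0.  -1.9] w 0.566 g 42.9
(0.467, 0.2265, 0.235) -> [ 0.1352 -0.2341 -0.0032] rows 3.2
turn [ 0.0002 -0.0006 -0.0004]
```

Emit:
play_rows([
  [[0.1352, -0.2341, -0.0032, 0, 0, 0, 1], [0.1352, -0.2341, -0.0032, 0, 0, 0, 1], [0.1352, -0.2341, -0.0032, 0, 0, 0, 1], [0.1352, -0.2341, -0.0032, 0, 0, 0, 1], [0.1352, -0.2341, -0.0032, 0, 0, 0, 1], [0.1352, -0.2341, -0.0032, 0, 0, 0, 1], [0.1352, -0.2341, -0.0032, 0, 0, 0, 1]],
])

```text
time: 8.4
tool_pos: [0.4667, 0.2235, 0.2341]
tcp_rot: [3.08, 0.615, -0.001]
wrist_force: [0.1, -0.6, -2.0]
width: 0.564
grip_force: 43.0
```

```bash
python3 -c "
from h import *
c=wrist('w4')
go((.467,.2265,.235));print(proj(c,[(.467,.2267,.02),(.5695,.091,.11),(.5695,.091,.122)]))"
```

```text
cam at [0.544 0.255 0.352]
t 8.45 pos [0.4668 0.2234 0.2342] F [-0.5  1.1 -0.6] w 0.563 g 43.0
(0.467, 0.2265, 0.235) -> [ 0.0022 -0.0047 -0.0013] rows 0.1
turn [ 0.0001  0.0001 -0.0007]
[[276.24318977 178.8235334 ]
 [480.42609524 154.10687877]
 [490.33108925 156.66237662]]
```

View pics/w4.png

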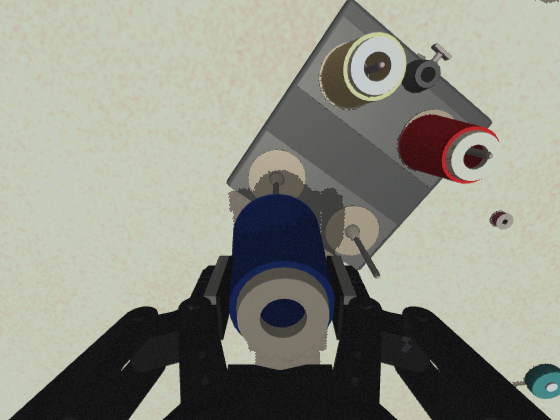

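The picture shows the blue top disc held at about (283,312), over the front-left felt ring at (277,179). Red is on the back-right pin with its disc at about (471,157) and the tip sticking out at (489,157).

```bash
python3 -c "
from h import *
d=np.load('pics/w4.npz');c=(d['R'],d['t'],d['K'])
for u,z in [((471,157),.11),((489,157),.122),((377,67),.11),((381,65),.122),((283,313),.249),((277,179),.02)]: print(ray(c,u,z).round(4))
im=cv2.imread('pics/w4.png')
s=bot.read_camera('side')
a=cv2.resize(im[15:195,300:510],None,fx=2,fy=2,interpolation=3);b=cv2.resize(s[160:340,130:320],None,fx=2,fy=2,interpolation=3)
cv2.imwrite('pics/c3.png',cv2.hconcat([a,b]))"
```

```text
[0.5646 0.0966 0.11  ]
[0.5689 0.0918 0.122 ]
[0.5938 0.1982 0.11  ]
[0.5935 0.1991 0.122 ]
[0.4687 0.222  0.249 ]
[0.4671 0.2258 0.02  ]
```

View pics/c3.png

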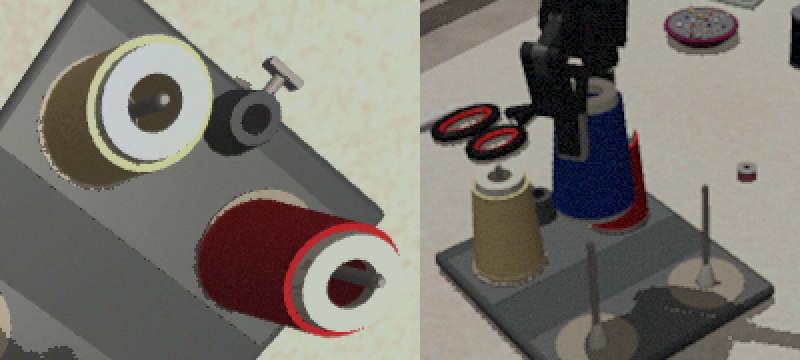

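Emit:
play_rows([
  [[0, -0.0072, 0.0, 0, 0, 0, 1], [0, -0.0072, 0.05, 0, 0, 0, 1], [0, -0.0072, 0.1, 0, 0, 0, 1], [0, -0.0072, 0.15, 0, 0, 0, 1], [0, -0.0072, 0.19, 0, 0, 0, 1], [0, -0.0072, 0.215, 0, 0, 0, 1], [0, -0.0072, 0.222, 0, 0, 0, 1], [0, -0.0072, 0.222, 0, 0, 0, 1]],
])

```text
time: 9.3
tool_pos: [0.4649, 0.2286, 0.1006]
tcp_rot: [3.08, 0.617, -0.002]
wrist_force: [-0.2, -0.4, -2.0]
width: 0.565
grip_force: 42.9
```

```bash
python3 -c "
from h import *
c=wrist('w5')
go((.4654,.2275,.0985));s=bot.read_camera('side');cv2.imwrite('pics/s5.png',s)
im=cv2.imread('pics/w5.png')
a=im[220:400,190:370]
cv2.imwrite('pics/c5.png',cv2.hconcat([cv2.resize(a,(400,400)),cv2.resize(s[160:360,130:330],(400,400))]))"
```

```text
cam at [0.542 0.26  0.218]
t 9.35 pos [0.4657 0.229  0.1016] F [ 0.3  0.1 -1.2] w 0.565 g 42.9
(0.4654, 0.2275, 0.0985) -> [-0.0014  0.0021  0.0051] rows 0.1
turn [-0.     -0.0002 -0.0002]
```

View pics/c5.png

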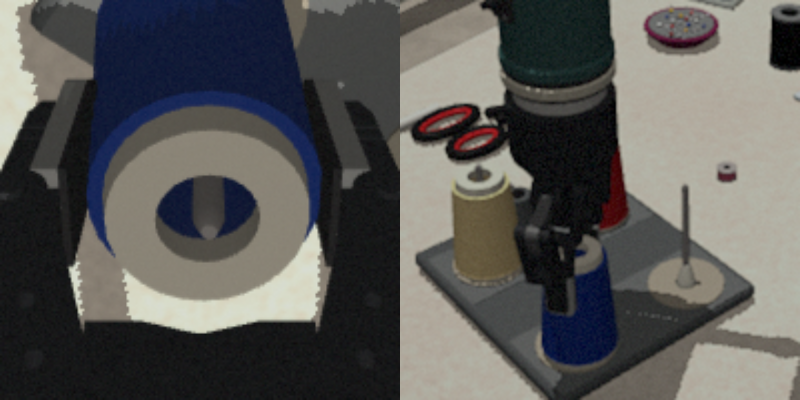

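The pin shows centred in blue's bore. Lower the last bit and release gently.

Emit:
play_rows([
  [[0, 0, 0.0045, 0, 0, 0, 1], [0, 0, 0.0045, 0, 0, 0, 1], [0, 0, 0.0045, 0, 0, 0, -0.2], [0, 0, 0.0045, 0, 0, 0, -0.3], [0, 0, 0.0045, 0, 0, 0, -0.5], [0, 0, 0.0045, 0, 0, 0, -1], [0, 0, 0.0045, 0, 0, 0, -1], [0, 0, 0.0045, 0, 0, 0, -1]],
])

```text
time: 10.2
tool_pos: [0.4653, 0.229, 0.0984]
tcp_rot: [-3.08, -0.618, -0.0]
wrist_force: [0.2, -0.1, 0.0]
width: 1.003
grip_force: 0.0
```

```bash
python3 -c "
from h import *
c=wrist('w6')
go((.4657,.229,.245));s=bot.read_camera('side')
im=cv2.imread('pics/w6.png')
a=im[220:400,190:370]
cv2.imwrite('pics/c6.png',cv2.hconcat([cv2.resize(a,(400,400)),cv2.resize(s[160:360,130:330],(400,400))]))"
```

```text
cam at [0.542 0.261 0.216]
t 10.25 pos [0.4653 0.229  0.0984] F [ 0.5 -0.2  0.3] w 1.002 g 0.0
(0.4657, 0.229, 0.245) -> [ 0.0006  0.0003 -0.2444] rows 2.9
turn [-0.     -0.     -0.0001]
```

View pics/c6.png

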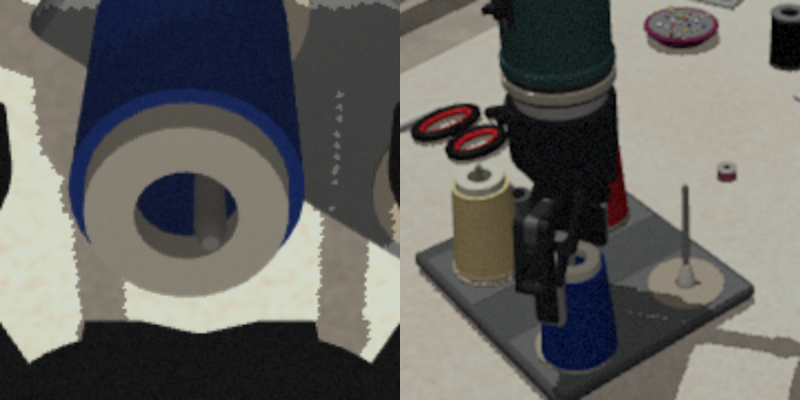

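Released: blue slid about 5 mm left in its bore but is seated, well within the play. Next is the black spool. I'll grasp it high so the gripper body clears the pin tip once it is seated.

Emit:
play_rows([
  [[0, 0, -0.08, 0, 0, 0, -1], [0, 0, -0.16, 0, 0, 0, -1], [0, 0, -0.2444, 0, 0, 0, -1], [0, 0, -0.2444, 0, 0, 0, -1], [0, 0.08, -0.2444, 0, 0, 0, -1], [-0.05, 0.4, -0.2444, 0, 0, 0, -1], [-0.1, 0.7, -0.2444, 0, 0, 0, -1], [-0.12, 0.8738, -0.2444, 0, 0, 0, -1]],
])

```text
time: 11.1
tool_pos: [0.5196, 0.0375, 0.2447]
tcp_rot: [-3.08, -0.619, -0.0]
wrist_force: [0.2, -0.5, -0.2]
width: 1.004
grip_force: 0.0
```

```bash
python3 -c "
from h import *
go((.601,-.2825,.235))"
```

```text
t 11.1 pos [0.5196 0.0375 0.2447] F [ 0.2 -0.5 -0.2] w 1.004 g 0.0
(0.601, -0.2825, 0.235) -> [-0.0809  0.5442  0.0162] rows 6.6
turn [ 0.     -0.0001  0.0002]
```

Emit:
play_rows([
  [[-0.0809, 0.5442, 0.0162, 0, 0, 0, -1], [-0.0809, 0.5442, 0.0162, 0, 0, 0, -1], [-0.0809, 0.5442, 0.0162, 0, 0, 0, -1], [-0.0809, 0.5442, 0.0162, 0, 0, 0, -1], [-0.0809, 0.5442, 0.0162, 0, 0, 0, -1], [-0.0809, 0.5442, 0.0162, 0, 0, 0, -1], [-0.0809, 0.5442, 0.0162, 0, 0, 0, -1], [-0.0809, 0.5442, 0.0162, 0, 0, 0, -1]],
])

```text
time: 11.9
tool_pos: [0.6008, -0.2852, 0.234]
tcp_rot: [3.081, 0.611, -0.001]
wrist_force: [-0.2, -0.4, 0.5]
width: 0.997
grip_force: 0.0
```

```bash
python3 -c "
from h import *
go((.6015,-.2825,.064))"
```

```text
t 11.9 pos [ 0.6008 -0.2852  0.234 ] F [-0.2 -0.4  0.5] w 0.997 g 0.0
(0.6015, -0.2825, 0.064) -> [ 0.0031 -0.0038  0.2833] rows 3.4
turn [ 0.0002  0.0003 -0.0014]
```

Emit:
play_rows([
  [[0.0015, -0.001, 0.14, 0, 0, 0, -1], [0.0015, -0.001, 0.25, 0, 0, 0, -1], [0.0015, -0.001, 0.2833, 0, 0, 0, -1], [0.0015, -0.001, 0.2833, 0, 0, 0, -1], [0.0015, -0.001, 0.2833, 0, 0, 0, -1], [0.0015, -0.001, 0.2833, 0, 0, 0, 1], [0.0015, -0.001, 0.2833, 0, 0, 0, 1], [0.0015, -0.001, 0.2833, 0, 0, 0, 1]],
], force=30)

```text
time: 12.7
tool_pos: [0.6032, -0.2808, 0.0682]
tcp_rot: [3.077, 0.617, 0.006]
wrist_force: [0.7, -1.9, -0.4]
width: 0.513
grip_force: 0.5
```

```bash
python3 -c "
from h import *
go((.602,-.282,.23),(.4435,.1195,.225))"
```

```text
t 12.7 pos [ 0.6032 -0.2808  0.0682] F [ 0.7 -1.9 -0.4] w 0.513 g 0.5
(0.602, -0.282, 0.23) -> [-0.0018  0.0021 -0.2696] rows 3.2
(0.4435, 0.1195, 0.225) -> [ 0.0126 -0.7172 -0.2639] rows 9.2
turn [ 0.0012 -0.001   0.    ]
```

Not gripped fully yet (just touching). Let the fingers finish, then lift.

Emit:
play_rows([
  [[0, 0, 0, 0, 0, 0, 1], [0, 0, 0, 0, 0, 0, 1], [0, 0, 0, 0, 0, 0, 1], [0, 0, -0.1, 0, 0, 0, 1], [0, 0, -0.2639, 0, 0, 0, 1], [0, 0, -0.2639, 0, 0, 0, 1], [0, 0, -0.2639, 0, 0, 0, 1], [0.0063, -0.35, -0.2639, 0, 0, 0, 1]],
])

```text
time: 13.5
tool_pos: [0.5867, -0.2383, 0.2288]
tcp_rot: [3.073, 0.61, 0.014]
wrist_force: [0.7, 1.1, -1.0]
width: 0.495
grip_force: 31.2
```

```bash
python3 -c "
from h import *
go((.4435,.1195,.225))"
```

```text
t 13.5 pos [ 0.5867 -0.2383  0.2288] F [ 0.7  1.1 -1. ] w 0.495 g 31.2
(0.4435, 0.1195, 0.225) -> [ 0.0072 -0.6423  0.    ] rows 7.7
turn [ 0.0032 -0.0023 -0.0013]
```

Emit:
play_rows([
  [[0.0072, -0.6423, 0, 0, 0, 0, 1], [0.0072, -0.6423, 0, 0, 0, 0, 1], [0.0072, -0.6423, 0, 0, 0, 0, 1], [0.0072, -0.6423, 0, 0, 0, 0, 1], [0.0072, -0.6423, 0, 0, 0, 0, 1], [0.0072, -0.6423, 0, 0, 0, 0, 1], [0.0072, -0.6423, 0, 0, 0, 0, 1], [0.0072, -0.6423, 0, 0, 0, 0, 1]],
])

```text
time: 14.3
tool_pos: [0.4365, 0.1258, 0.2237]
tcp_rot: [-3.079, -0.619, -0.001]
wrist_force: [0.5, 0.3, -0.1]
width: 0.497
grip_force: 31.3
```

Emit:
play_rows([
  [[0, 0, 0, 0, 0, 0, 1], [0, 0, 0, 0, 0, 0, 1], [0, 0, 0, 0, 0, 0, 1]],
])

```text
time: 14.6
tool_pos: [0.4386, 0.1231, 0.2237]
tcp_rot: [3.08, 0.617, 0.001]
wrist_force: [-0.8, 0.5, -0.7]
width: 0.5
grip_force: 31.3
```

```bash
python3 -c "
from h import *
c=wrist('w7');go((.4435,.1195,.225));print(proj(c,[(.4435,.119,.02)]))"
```

```text
cam at [0.516 0.155 0.342]
t 14.65 pos [0.4387 0.1228 0.2237] F [ 0.6 -0.4 -1.4] w 0.497 g 31.3
(0.4435, 0.1195, 0.225) -> [ 0.0052  0.0081 -0.0022] rows 0.1
turn [ 0.0001 -0.     -0.0005]
[[283.942563   179.97754697]]
```

View pics/w7.png

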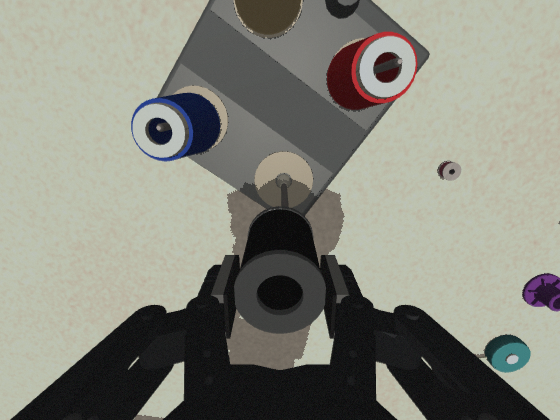

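The picture shows the black spool held with its top centre at (280,292). The front-right felt ring is at (284,181), and blue and red sit on their pins with the tips showing.

```bash
python3 -c "
from h import *
d=np.load('pics/w7.npz');c=(d['R'],d['t'],d['K'])
for u,z in [((280,292),.222),((284,181),.02)]: print(ray(c,u,z).round(4))
a=ray(c,(280,292),.222);s=np.array([.4387,.1228]);t=np.array([.4432,.1188])-(a[:2]-s)
print(t);go((*t,.102),(*t,.090))"
```

```text
[0.4388 0.1222 0.222 ]
[0.4425 0.1185 0.02  ]
[0.44314243 0.11941753]
t 14.65 pos [0.4387 0.1228 0.2237] F [ 0.6 -0.4 -1.4] w 0.497 g 31.3
(np.float64(0.4431424254282356), np.float64(0.11941753023943807), 0.102) -> [0.0046 0.0079 0.2028] rows 2.4
(np.float64(0.4431424254282356), np.float64(0.11941753023943807), 0.09) -> [0.0046 0.0079 0.2228] rows 2.7
turn [ 0.0001 -0.     -0.0005]
```

Emit:
play_rows([
  [[0.0046, 0.0079, 0.0, 0, 0, 0, 1], [0.0046, 0.0079, 0.04, 0, 0, 0, 1], [0.0046, 0.0079, 0.08, 0, 0, 0, 1], [0.0046, 0.0079, 0.12, 0, 0, 0, 1], [0.0046, 0.0079, 0.16, 0, 0, 0, 1], [0.0046, 0.0079, 0.19, 0, 0, 0, 1], [0.0046, 0.0079, 0.213, 0, 0, 0, 1], [0.0046, 0.0079, 0.213, 0, 0, 0, 1]],
])

```text
time: 15.45
tool_pos: [0.442, 0.1191, 0.0938]
tcp_rot: [3.081, 0.614, -0.005]
wrist_force: [1.1, 0.0, -0.5]
width: 0.501
grip_force: 31.3
```

```bash
python3 -c "
from h import *
go((.443,.1195,.088))"
```

```text
t 15.45 pos [0.442  0.1191 0.0938] F [ 1.1  0.  -0.5] w 0.501 g 31.3
(0.443, 0.1195, 0.088) -> [ 0.0018 -0.      0.0096] rows 0.1
turn [-0.0002  0.001  -0.0007]
```

Emit:
play_rows([
  [[0, 0, 0.003, 0, 0, 0, 1], [0, 0, 0.006, 0, 0, 0, 1], [0, 0, 0.008, 0, 0, 0, 1], [0, 0, 0.009, 0, 0, 0, 1], [0, 0, 0.009, 0, 0, 0, 1]],
])

```text
time: 15.95
tool_pos: [0.4428, 0.1204, 0.0908]
tcp_rot: [3.08, 0.618, 0.001]
wrist_force: [-0.3, -0.6, -1.0]
width: 0.497
grip_force: 31.3
```

Emit:
play_rows([
  [[0, 0, 0.002, 0, 0, 0, 1], [0, 0, 0.004, 0, 0, 0, 1], [0, 0, 0.004, 0, 0, 0, 1]],
])

```text
time: 16.25
tool_pos: [0.4429, 0.1205, 0.0884]
tcp_rot: [-3.08, -0.618, -0.001]
wrist_force: [-1.1, -0.7, 2.1]
width: 0.497
grip_force: 31.5
```

Contact at the expected height. Release and rise.

Emit:
play_rows([
  [[0, 0, 0, 0, 0, 0, -0.1], [0, 0, 0, 0, 0, 0, -0.3], [0, 0, 0, 0, 0, 0, -1], [0, 0, 0, 0, 0, 0, -1], [0, 0, -0.04, 0, 0, 0, -1], [0, 0, -0.12, 0, 0, 0, -1], [0, 0, -0.22, 0, 0, 0, -1], [0, 0, -0.22, 0, 0, 0, -1]],
])

```text
time: 17.05
tool_pos: [0.4465, 0.1212, 0.2268]
tcp_rot: [-3.08, -0.618, -0.018]
wrist_force: [1.0, 0.3, 0.9]
width: 1.002
grip_force: 0.0
```

```bash
python3 -c "
from h import *
c=wrist('w8');go((.427,-.355,.2));s=bot.read_camera('side')
im=cv2.imread('pics/w8.png');print(proj(c,[(.443,.119,.02),(.443,.119,.086),(.443,.119,.122)]))
cv2.imwrite('pics/c8.png',cv2.hconcat([cv2.resize(im[0:280,100:440],(486,400)),cv2.resize(s[160:360,150:300],(300,400))]))"
```

```text
cam at [0.522 0.152 0.346]
t 17.1 pos [0.4461 0.1211 0.2259] F [0.3 0.4 1. ] w 1.002 g 0.0
(0.427, -0.355, 0.2) -> [-0.3358  0.7198  0.0412] rows 9.5
turn [ 0.0006 -0.0033 -0.    ]
[[279.16130849 187.46237969]
 [279.24084833 206.06817227]
 [279.3017815  220.32153018]]
```

View pics/c8.png

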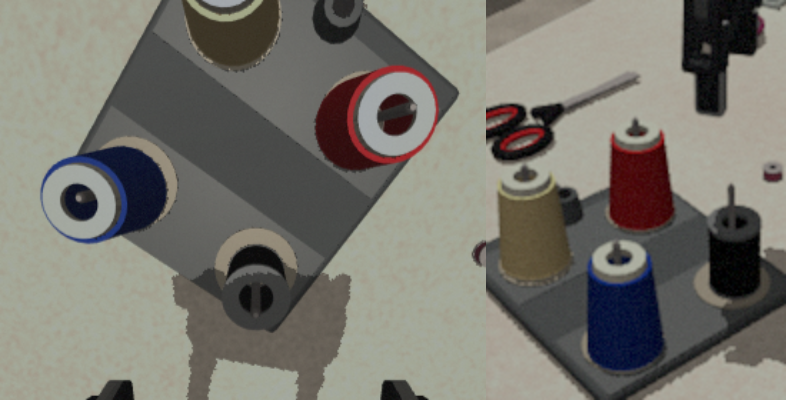

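All four threads are seated with their tips showing, black on the front-right pin. Now the cap.

Emit:
play_rows([
  [[-0.3358, 0.7198, 0.0412, 0, 0, 0, -0.3], [-0.3358, 0.7198, 0.0412, 0, 0, 0, -0.3], [-0.3358, 0.7198, 0.0412, 0, 0, 0, -0.3], [-0.3358, 0.7198, 0.0412, 0, 0, 0, -0.3], [-0.3358, 0.7198, 0.0412, 0, 0, 0, -0.3], [-0.3358, 0.7198, 0.0412, 0, 0, 0, -0.3], [-0.3358, 0.7198, 0.0412, 0, 0, 0, -0.3], [-0.3358, 0.7198, 0.0412, 0, 0, 0, -0.3]],
])

```text
time: 17.95
tool_pos: [0.4245, -0.2799, 0.1964]
tcp_rot: [-3.077, -0.616, 0.004]
wrist_force: [0.5, 0.3, 0.9]
width: 0.65
grip_force: 0.0
```

```bash
python3 -c "
from h import *
go((.427,-.355,.2))"
```

```text
t 17.95 pos [ 0.4245 -0.2799  0.1964] F [0.5 0.3 0.9] w 0.65 g 0.0
(0.427, -0.355, 0.2) -> [-0.0444  0.1172 -0.0063] rows 1.5
turn [-0.0012  0.0006 -0.0002]
```

Emit:
play_rows([
  [[-0.03, 0.07, -0.003, 0, 0, 0, -0.3], [-0.03, 0.07, -0.003, 0, 0, 0, -0.3], [-0.03, 0.07, -0.003, 0, 0, 0, -0.3], [-0.03, 0.07, -0.003, 0, 0, 0, -0.3], [-0.03, 0.07, -0.003, 0, 0, 0, -0.3]],
])

```text
time: 18.45
tool_pos: [0.4257, -0.3227, 0.2001]
tcp_rot: [-3.078, -0.62, 0.002]
wrist_force: [-0.4, 0.6, -0.4]
width: 0.648
grip_force: 0.0
```

```bash
python3 -c "
from h import *
c=wrist('w9');go((.427,-.355,.2))
im=cv2.imread('pics/w9.png');h=cv2.cvtColor(im,cv2.COLOR_BGR2HSV)
m=cv2.inRange(h,(20,140,50),(35,255,255))
n,l,st,ce=cv2.connectedComponentsWithStats(m)
for i in range(1,n):
  if st[i,4]>60: print(st[i],ce[i],ray(c,ce[i],.01))
th=np.linspace(0,6.283,60)
def pts(p):
  f=lambda r,z:proj(c,np.c_[p[0]+r*np.cos(th),p[1]+r*np.sin(th),0*th+z])
  return np.r_[f(.025,0),f(.025,.004),f(.013,.028)]
i=1+np.argmax(st[1:,4]); hull=cv2.convexHull(np.argwhere(l==i)[:,::-1].astype(np.int32)).astype(np.float32)
M=np.zeros(m.shape,np.uint8);cv2.fillConvexPoly(M,hull.astype(int),1)
def cost(p):
  A=np.zeros(m.shape,np.uint8);cv2.fillConvexPoly(A,cv2.convexHull(pts(p).astype(np.float32)).astype(int),1);return (A!=M).sum()
best=min((cost((x,y)),x,y) for x in np.arange(.417,.439,.001) for y in np.arange(-.367,-.343,.001));print(best,M.sum())
go((best[1],best[2],.031))"
```

```text
cam at [ 0.503 -0.291  0.318]
t 18.5 pos [ 0.4259 -0.3228  0.2005] F [ 0.7 -0.5 -0.2] w 0.647 g 0.0
(0.427, -0.355, 0.2) -> [-0.0191  0.0502  0.0008] rows 0.6
turn [-0.0004  0.0001  0.0005]
[ 286  172   46   44 1359] [308.46578366 192.92347314] [ 0.43040489 -0.35444872  0.01      ]
(np.int64(102), np.float64(0.427), np.float64(-0.358)) 1598
t 18.5 pos [ 0.4259 -0.3228  0.2005] F [ 0.7 -0.5 -0.2] w 0.647 g 0.0
(np.float64(0.427), np.float64(-0.358), 0.031) -> [-0.0209  0.0551  0.2824] rows 3.5
turn [-0.0004  0.0001  0.0005]
```

Emit:
play_rows([
  [[-0.0205, 0.054, 0.08, 0, 0, 0, -0.3], [-0.0205, 0.054, 0.16, 0, 0, 0, -0.3], [-0.0205, 0.054, 0.23, 0, 0, 0, -0.3], [-0.0205, 0.054, 0.27, 0, 0, 0, -0.3], [-0.0205, 0.054, 0.279, 0, 0, 0, -0.3], [-0.0205, 0.054, 0.279, 0, 0, 0, -0.3], [-0.0205, 0.054, 0.279, 0, 0, 0, -0.3]],
], force=25)

```text
time: 19.2
tool_pos: [0.4287, -0.3597, 0.0357]
tcp_rot: [3.077, 0.618, 0.003]
wrist_force: [-0.1, -0.6, 0.6]
width: 0.65
grip_force: 0.0
```

Emit:
play_rows([
  [[0, 0, 0, 0, 0, 0, 0.2], [0, 0, 0, 0, 0, 0, 0.4], [0, 0, 0, 0, 0, 0, 1], [0, 0, 0, 0, 0, 0, 1], [0, 0, 0, 0, 0, 0, 1], [0, 0, 0, 0, 0, 0, 1]],
], force=25)

```text
time: 19.8
tool_pos: [0.4284, -0.3601, 0.0359]
tcp_rot: [3.078, 0.617, 0.003]
wrist_force: [0.6, 1.5, 5.7]
width: 0.297
grip_force: 24.3
```

```bash
python3 -c "
from h import *
go((.43,-.35,.23))"
```

```text
t 19.8 pos [ 0.4284 -0.3601  0.0359] F [0.6 1.5 5.7] w 0.297 g 24.3
(0.43, -0.35, 0.23) -> [ 0.0095 -0.0135 -0.3235] rows 3.9
turn [ 0.0009 -0.0005 -0.0001]
```

Emit:
play_rows([
  [[0, 0, -0.05, 0, 0, 0, 1], [0, 0, -0.13, 0, 0, 0, 1], [0, 0, -0.21, 0, 0, 0, 1], [0, 0, -0.273, 0, 0, 0, 1], [0.11, -0.24, -0.273, 0, 0, 0, 1], [0.3306, -0.727, -0.273, 0, 0, 0, 1], [0.3306, -0.727, -0.273, 0, 0, 0, 1], [0.3306, -0.727, -0.273, 0, 0, 0, 1]],
])

```text
time: 20.6
tool_pos: [0.4333, -0.1577, 0.1985]
tcp_rot: [3.08, 0.615, 0.003]
wrist_force: [1.4, 1.2, -0.6]
width: 0.298
grip_force: 24.8
```

Emit:
play_rows([
  [[0.14, -0.31, 0, 0, 0, 0, 1], [0.14, -0.31, 0, 0, 0, 0, 1], [0.14, -0.31, 0, 0, 0, 0, 1], [0.14, -0.31, 0, 0, 0, 0, 1], [0.14, -0.31, 0, 0, 0, 0, 1], [0.14, -0.31, 0, 0, 0, 0, 1]],
])

```text
time: 21.2
tool_pos: [0.4392, 0.0461, 0.1982]
tcp_rot: [3.079, 0.624, 0.002]
wrist_force: [-0.4, -0.1, -0.3]
width: 0.293
grip_force: 24.9
```

```bash
python3 -c "
from h import *
go((.443,.119,.2))"
```

```text
t 21.2 pos [0.4392 0.0461 0.1982] F [-0.4 -0.1 -0.3] w 0.293 g 24.9
(0.443, 0.119, 0.2) -> [ 0.0531 -0.1094 -0.0031] rows 1.5
turn [ 0.0002 -0.0003  0.0012]
```

Emit:
play_rows([
  [[0.045, -0.093, -0.003, 0, 0, 0, 1], [0.045, -0.093, -0.003, 0, 0, 0, 1], [0.045, -0.093, -0.003, 0, 0, 0, 1], [0.045, -0.093, -0.003, 0, 0, 0, 1], [0.045, -0.093, -0.003, 0, 0, 0, 1]],
])

```text
time: 21.7
tool_pos: [0.4426, 0.1052, 0.1992]
tcp_rot: [3.08, 0.615, -0.001]
wrist_force: [-0.9, -1.3, -0.4]
width: 0.294
grip_force: 24.9
```

```bash
python3 -c "
from h import *
c=wrist('w10');go((.443,.119,.2));p=bot.read_state()['tool_pos']
im=cv2.imread('pics/w10.png')
th=np.linspace(0,6.283,40)
z=p[2]-.036
for r,h,col in[(.025,.002,(0,0,255)),(.013,.028,(255,0,255)),(.009,.028,(0,255,0))]:
  q=proj(c,np.c_[p[0]+r*np.cos(th),p[1]+r*np.sin(th),0*th+z+h]).round().astype(int)
  cv2.polylines(im,[q],True,col,1)
q=proj(c,[(.443,.119,.122),(.443,.119,.02)]).round(1);print(q.tolist(),proj(c,[(*p[:2],z+.028),(*p[:2],z)]))
cv2.imwrite('pics/c10.png',cv2.resize(im[120:380,150:410],(600,600)))"
```

```text
cam at [0.52  0.137 0.317]
t 21.75 pos [0.4426 0.1053 0.1992] F [-0.6  0.4 -0.1] w 0.296 g 24.9
(0.443, 0.119, 0.2) -> [ 0.0094 -0.0208 -0.0014] rows 0.3
turn [ 0.0001  0.0002 -0.0006]
[[260.4, 220.3], [266.4, 183.1]] [[277.9385884  283.93843932]
 [278.14905561 256.08649865]]
```

View pics/c10.png

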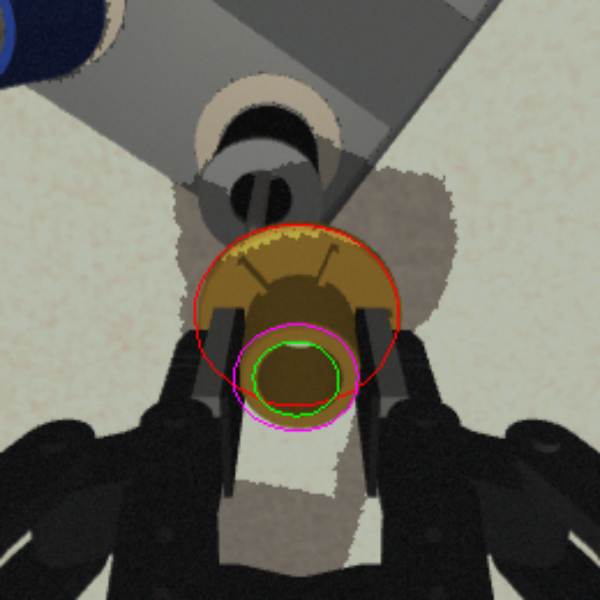

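The overlay model fits the held cap within a pixel, so the cap is at the TCP. The pin base and spool match the prediction too.

Emit:
play_rows([
  [[0.0094, -0.0208, 0, 0, 0, 0, 1], [0.0094, -0.0208, 0, 0, 0, 0, 1], [0.0094, -0.0208, 0.02, 0, 0, 0, 1], [0.0094, -0.0208, 0.045, 0, 0, 0, 1], [0.0094, -0.0208, 0.07, 0, 0, 0, 1], [0.0094, -0.0208, 0.095, 0, 0, 0, 1], [0.0094, -0.0208, 0.118, 0, 0, 0, 1], [0.0094, -0.0208, 0.118, 0, 0, 0, 1]],
])

```text
time: 22.55
tool_pos: [0.4408, 0.1199, 0.1257]
tcp_rot: [3.08, 0.618, -0.008]
wrist_force: [1.0, 0.9, -0.2]
width: 0.296
grip_force: 24.9
```

Emit:
play_rows([
  [[0, 0, 0.004, 0, 0, 0, 1], [0, 0, 0.008, 0, 0, 0, 1], [0, 0, 0.008, 0, 0, 0, 1]],
])

```text
time: 22.85
tool_pos: [0.4434, 0.1205, 0.1241]
tcp_rot: [3.08, 0.618, 0.001]
wrist_force: [-0.1, 0.8, -0.1]
width: 0.294
grip_force: 24.9
```

Emit:
play_rows([
  [[0, 0, 0.003, 0, 0, 0, 1], [0, 0, 0.003, 0, 0, 0, 1], [0, 0, 0.003, 0, 0, 0, 0.3], [0, 0, 0.003, 0, 0, 0, 0.1], [0, 0, 0.003, 0, 0, 0, -0.1], [0, 0, 0.003, 0, 0, 0, -0.1], [0, 0, -0.04, 0, 0, 0, -0.1], [0, 0, -0.12, 0, 0, 0, -0.1]],
])

```text
time: 23.65
tool_pos: [0.4397, 0.1197, 0.1925]
tcp_rot: [3.08, 0.618, -0.015]
wrist_force: [0.2, 0.3, 0.5]
width: 0.546
grip_force: 0.0
```

Emit:
play_rows([
  [[0, 0, -0.08, 0, 0, 0, -0.1], [0, 0, -0.1, 0, 0, 0, -0.1], [0, 0, -0.1, 0, 0, 0, -0.1], [0, 0, -0.1, 0, 0, 0, -0.1]],
])

```text
time: 24.05
tool_pos: [0.4424, 0.1203, 0.2546]
tcp_rot: [3.08, 0.618, -0.002]
wrist_force: [-0.5, -0.2, -1.1]
width: 0.549
grip_force: 0.0
```

```bash
cat > fit.py <<'E'
from h import *
go((.443,.119,.25))
th=np.linspace(0,6.283,60)
for n in("wrist","side","top"):
  c=cam(n);im=bot.read_camera(n);cv2.imwrite(f"pics/f_{n}.png",im);h=cv2.cvtColor(im,cv2.COLOR_BGR2HSV)
  m=cv2.inRange(h,(20,140,50),(35,255,255)); nn,l,st,ce=cv2.connectedComponentsWithStats(m)
  q=proj(c,(.443,.119,.1))[0]; 
  i=[i for i in range(1,nn) if st[i,4]>15 and np.hypot(*(ce[i]-q))<40]
  if not i: print(n,"none");continue
  M=np.zeros(m.shape,np.uint8);cv2.fillConvexPoly(M,cv2.convexHull(np.argwhere(np.isin(l,i))[:,::-1].astype(np.int32)),1)
  def cost(p):
    f=lambda r,z:proj(c,np.c_[p[0]+r*np.cos(th),p[1]+r*np.sin(th),0*th+z])
    A=np.zeros(m.shape,np.uint8);cv2.fillConvexPoly(A,cv2.convexHull(np.r_[f(.025,p[2]),f(.025,p[2]+.004),f(.013,p[2]+.028)].astype(np.float32)).round().astype(int),1);return int((A!=M).sum())
  for z in(.080,.083,.086,.089,.092,.097): print(n,z,min((cost((x,y,z)),round(x,4),round(y,4)) for x in np.arange(.433,.455,.0015) for y in np.arange(.108,.13,.0015)),M.sum())
E
python3 fit.py
```

```text
t 24.05 pos [0.4424 0.1203 0.2546] F [-0.5 -0.2 -1.1] w 0.549 g 0.0
(0.443, 0.119, 0.25) -> [0.0002 0.0024 0.0076] rows 0.1
turn [-0.0001  0.0004 -0.0001]
wrist 0.08 (75, np.float64(0.442), np.float64(0.12)) 2000
wrist 0.083 (76, np.float64(0.4435), np.float64(0.12)) 2000
wrist 0.086 (96, np.float64(0.4435), np.float64(0.12)) 2000
wrist 0.089 (152, np.float64(0.445), np.float64(0.12)) 2000
wrist 0.092 (185, np.float64(0.445), np.float64(0.12)) 2000
wrist 0.097 (256, np.float64(0.4465), np.float64(0.1215)) 2000
side 0.08 (77, np.float64(0.4465), np.float64(0.117)) 621
side 0.083 (81, np.float64(0.4465), np.float64(0.12)) 621
side 0.086 (86, np.float64(0.4435), np.float64(0.123)) 621
side 0.089 (93, np.float64(0.442), np.float64(0.126)) 621
side 0.092 (91, np.float64(0.439), np.float64(0.129)) 621
side 0.097 (196, np.float64(0.4345), np.float64(0.129)) 621
top 0.08 (295, np.float64(0.448), np.float64(0.1125)) 88
top 0.083 (297, np.float64(0.439), np.float64(0.1095)) 88
top 0.086 (297, np.float64(0.448), np.float64(0.1095)) 88
top 0.089 (303, np.float64(0.439), np.float64(0.1185)) 88
top 0.092 (304, np.float64(0.448), np.float64(0.1095)) 88
top 0.097 (308, np.float64(0.4435), np.float64(0.1155)) 88
```

The cap fits at (0.4435, 0.120) with its flange about 86 mm up, so it is seated. One last numeric check that red and blue stand upright at plate height.

```bash
python3 - <<'E'
from h import *
th=np.linspace(0,6.283,60)
c=cam("side");im=cv2.imread("pics/f_side.png");h=cv2.cvtColor(im,cv2.COLOR_BGR2HSV)
d=np.load("pics/w8.npz");cw=(d['R'],d['t'],d['K']);iw=cv2.imread("pics/w8.png")
for name,c,im in(("side",c,im),("wrist",cw,iw)):
  h=cv2.cvtColor(im,cv2.COLOR_BGR2HSV)
  for col,ms,p0 in(("red",cv2.inRange(h,(0,120,40),(8,255,255))|cv2.inRange(h,(172,120,40),(180,255,255)),(.566,.094)),("blue",cv2.inRange(h,(105,120,25),(130,255,255)),(.466,.229))):
    q=proj(c,(*p0,.06))[0]; n,l,st,ce=cv2.connectedComponentsWithStats(ms)
    i=[i for i in range(1,n) if st[i,4]>15 and np.hypot(*(ce[i]-q))<40]
    M=np.zeros(ms.shape,np.uint8);cv2.fillConvexPoly(M,cv2.convexHull(np.argwhere(np.isin(l,i))[:,::-1].astype(np.int32)),1)
    def cost(v):
      f=lambda r,z,x,y:proj(c,np.c_[x+r*np.cos(th),y+r*np.sin(th),0*th+z])
      A=np.zeros(ms.shape,np.uint8);cv2.fillConvexPoly(A,(16*cv2.convexHull(np.r_[f(.03,v[4],v[0],v[1]),f(.023,v[4]+.09,v[2],v[3])].astype(np.float32))).round().astype(int),1,shift=4);return float((A!=M).sum())
    from scipy.optimize import differential_evolution as de
    b=[(p0[0]-.015,p0[0]+.015),(p0[1]-.015,p0[1]+.015)]
    r=de(cost,b+b+[(.0199,.0201)],seed=0,maxiter=60);print(name,col,"foot",r.x[:2].round(4),"top",r.x[2:4].round(4),r.fun,M.sum())
E
```

```text
side red foot [0.5717 0.0911] top [0.5534 0.1089] 86.0 1399
side blue foot [0.467  0.2259] top [0.451  0.2433] 93.0 1935
wrist red foot [0.5669 0.0928] top [0.5648 0.0956] 32.0 4894
wrist blue foot [0.4605 0.2316] top [0.4647 0.2267] 138.0 4467
```

```bash
python3 -c "
from workcell import bot
print(bot.finish_job())"
```

```text
the job is handed in; nothing more can be done
None
```

The thread stand is loaded and handed in at about 24 s: red on the back-right pin beside cream, blue front-left, black front-right with the yellow cap on it hub up; red and blue sit a few mm off centre within their bore play.

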